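# Make up two plant culture kits

### The job

Make up the two culture kits on the bench. The three-cell tray gets the tall lidded jar, the slim vial and one petri dish, with the vial in the middle cell; the two-cell tray gets the squat lidded jar and the other petri dish: one thing to a cell, each standing upright and flat on the floor of its cell. It is glass, so set each thing down rather than drop it, and leave the empty open jar, the spirit lamp and the glass of forceps where they are.

Things in the scene. Friction and masses are not known exactly. Their poses are not given: they have to be found in the camera images.
- long_tray: Shallow open tray of THREE cells, 274 x 94 mm outside. Bare aluminium, fixed to the bench. Square cells, each 86 x 86 mm inside, in one row along the tray's x axis (90 mm from cell to cell), separated and surrounded by walls 4 mm thick whose tops are 10 mm above the bench; the cell floor is 3 mm above the bench. Origin: centre of the underside, at bench height; z up, y across the tray. Cell centres at x = -90, 0 and +90 mm, y = 0.
- short_tray: Shallow open tray of TWO cells, 184 x 94 mm outside. Bare aluminium, fixed to the bench. Square cells, each 86 x 86 mm inside, in one row along the tray's x axis (90 mm from cell to cell), separated and surrounded by walls 4 mm thick whose tops are 10 mm above the bench; the cell floor is 3 mm above the bench. Origin: centre of the underside, at bench height; z up, y across the tray. Cell centres at x = -45 and +45 mm, y = 0.
- tall_jar: Tall closed glass culture jar, white lid, pale medium and a plantlet inside: diameter 58 mm, 100 mm high (lid: top 14 mm, diameter 56 mm), about 200 g. Smooth straight side, one solid piece. Origin: centre of its underside, z up, stands upright on the bench; round, so its yaw means nothing.
- squat_jar: Squat closed glass culture jar, white lid, wider and half as high as the tall one: diameter 66 mm, 50 mm high (lid: top 14 mm, diameter 64 mm), about 160 g. One solid piece. Origin: centre of its underside, z up, stands upright on the bench; round, so its yaw means nothing.
- dish_a: One of two identical closed glass petri dishes, diameter 60 mm (58 mm below the lid, which is the upper 10 mm), 18 mm high, about 50 g, a flat disc of pale medium inside; the lid is stuck on, so it moves as one solid piece. The two dishes are interchangeable. Origin: centre of its underside, z up, stands upright on the bench; round, so its yaw means nothing.
- dish_b: One of two identical closed glass petri dishes, diameter 60 mm (58 mm below the lid, which is the upper 10 mm), 18 mm high, about 50 g, a flat disc of pale medium inside; the lid is stuck on, so it moves as one solid piece. The two dishes are interchangeable. Origin: centre of its underside, z up, stands upright on the bench; round, so its yaw means nothing.
- vial: Slim glass vial with a white cap: diameter 28 mm, 75 mm high (cap: top 15 mm, diameter 27 mm), about 50 g. One solid piece. Origin: centre of its underside, z up, stands upright on the bench; round, so its yaw means nothing.
- open_jar: Empty glass jar WITHOUT a lid, loose: diameter 58 mm, 70 mm high. Not part of a kit; it stays where it is. Origin: centre of its underside, z up, stands upright on the bench; round, so its yaw means nothing.
- spirit_lamp: Loose glass spirit lamp with a brass collar and a wick, widest 76 mm, 86 mm high, at the far edge of the work. Not part of a kit; it stays where it is. Origin: centre of its underside, z up.
- forceps_glass: Loose heavy open glass holding steel forceps, diameter 72 mm, 85 mm high, the forceps reaching 140 mm, at the far edge of the work. Not part of a kit; it stays where it is. Origin: centre of its underside, z up.
Not all that is in view belongs to the job. What is shaped like the dish_a but green or purple is not meant.

How it is judged:
By the outcome, as a careful person would: the job done as asked, in the order asked, and still so for the second after the job is handed in, with the robot touching nothing.
It also fails if it takes over 128 s, if anything falls off the work surface, if the arm or the gripper's body presses on something with over 40 N, if the wrist force passes 120 N, or if a joint passes its speed limit or range.

### The arm

A 7-joint arm with a two-finger parallel gripper is mounted at the origin on the work surface. World frame = base frame: x ahead of the robot, y to its left, z up, the work surface at z = 0. Lengths are in m, angles in rad, forces in N, time in s.
With the tool pointing down it reaches from about 0.4 to 0.75 m from the base axis. Payload 19.5 kg.
Tool frame: the origin (TCP) lies midway between the tips of the shut fingers; the grasp point (between the pads) lies grip_depth behind it (grip_depth is the distance from the TCP to the grasp point, in m); x points along the fingers, z is the direction in which the jaws open and shut, and the axes are right-handed (so a half turn about x gives the same grasp; the last joint's range is limited). The gripper opens to 85 mm and grips with 20 to 120 N. Pads are 22 mm wide; open, the fingers measure 114 mm over their backs; the gripper's body (76 mm by 85 mm) begins 54 mm behind the grasp point. The pads swing forward as they close: fully open they stand 13 mm farther back than shut.
Start: joints at [-1.199, 0.707, -0.028, 1.485, 0.022, 0.951, -0.075], TCP at [0.231, 0.526, 0.231] pointing down, gripper open.
Joint ranges: [-2.71, 2.71], [-0.32, 2.16], [-1.57, 1.52], [0, 2.45], [-1.46, 4.6], [0, 2.02], [-2.83, 2.83]. Speed limits (rad/s): [1.89, 1.89, 2.57, 2.57, 3.01, 3.01, 3.01].

### API

Orientations are given as a rotation vector (axis times angle).
In Python, from rig import * gives the robot as it stands.
- The arm moves only by the tool send_rows, never from a script. Its arguments are lists of equal length, an entry for each row: "delta_pos": the shift along the world's x, y, z in m, a list of three; "twist": the turn about the world's z in rad; "hand": the opening, from -1 (shut) to 1 (fully open). A call has 1 to 20 rows; each row shifts and turns the commanded pose from where the row before left it; what a row does not reach is not made up. A row lasts 1/8 s, in which the tool goes at most 62.5 mm and 10.7 degrees, less where a joint would pass 70% of its speed; a pose out of reach is approached as far as the arm can. A call with a gripper value outside its range is refused whole. The fingers move at their own pace and stop on an object; "newtons" is the grip in N (left out, the last holds). Time passes only in rows, so rows that do not move let the fingers close. It gives the time, the measured TCP pose, the force and the opening at its end, in the units of the state.
- get_obs(): the state, without advancing time (a new reading comes with each control period).
- camera(name): name is "side" or "top" or "wrist"; returns the picture (400x640x3 uint8, red, green, blue); there is no depth.
- calibration(name): a dict with "vertical_fov" (degrees; the focal length in pixels is half the picture's height over the tangent of half this angle, whatever the lens; pixels are square), "cx", "cy" (the principal point, pixels), "k1" (the pictures are not rectified: a ray, as slopes to the right and down, at radius r is drawn at 1 + k1 r^2 times it, then the intrinsics apply), "world_from_camera" (4x4, takes a point from camera to world coordinates); the wrist camera has in their place "mount" (4x4, takes a point from camera to tool coordinates, whose origin is the TCP and whose axes are the tool frame's). Camera axes: x right, y down, z forward; pixel columns grow to the right and rows downward; lengths in m; the calibration is good to about 2 mm. A picture is of the moment at which its call begins: read the wrist's pose just before it. calibration takes no time and is no camera call.
- finish_job(): hands the job in, once; it reports no verdict.
Trained networks look in the newest picture that a camera, given by its name, has taken for a name from the list of things; names that differ only in an ending like _2 or _b are one class to them, and where a whole thing is asked for, a point or a joint stands for the part that bears it (a point fixed in the world has none). Each returns a list of dicts, best first, with "conf" (0 to 1); they miss things now and then, are a little off and sometimes report something else, mostly with a low value. They report only what shows in the picture. A call takes as long as a camera call. They do not tell look-alikes from the thing itself.
- look_for(camera, thing): "location" ([x, y, z] in m, in world coordinates, good to about 4 mm: the middle of the surface that is visible of it).
- pinpoint(camera, thing): "location" ([x, y, z] in m, in world coordinates, good to about 4 mm: a listed point, or the origin of a listed thing).
The state is a dict: "clock": time; "joint_pos": joint angles; "qd": joint speeds; "joint_efforts": joint torques, N m; "ee_pos": TCP position; "tool_rot": TCP orientation; "ft_force": force on the tool from outside, world axes, zero at the start; "ft_torque": the same for the moment, N m; "width": opening from 0.0 (shut) to 1.0 (fully open).
Only numpy, scipy, OpenCV 4.12 (cv2) and the standard library are available. Lean on these libraries where they do the work, as an engineer would, in place of code of your own. Each camera call takes 0.05 s, during which the arm holds its last target.

## Working session

There is one attempt and no reset: what is moved stays moved. The work goes in short steps, Python scripts to look and compute and a tool call to move; the robot and the scene stay as the last step left them, time stands still between calls to the robot, and variables do not carry over. Pictures are saved under pics/ and viewed, and the job is handed in when it is done.

Besides the shell and the picture viewer there is one more tool, called after "Emit:" as name([rows], argument=value, ...), one row to a line, values as JSON. send_rows: Moves the arm, as the interface text tells. Its arguments: {"type":"object","properties":{"delta_pos":{"type":"array","items":{"type":"array","items":{"type":"number"}}},"twist":{"type":"array","items":{"type":"number"}},"hand":{"type":"array","items":{"type":"number"}},"newtons":{"type":"number"}},"required":["delta_pos","twist","hand"]}

```bash
ls; mkdir -p pics; python3 - <<'E'
from rig import *
import cv2
o=get_obs(); print(o)
try: print(grip_depth)
except Exception as e: print(e)
for n in ["side","top"]:
    cv2.imwrite(f"pics/{n}0.png",camera(n)[:,:,::-1]); c=calibration(n); print(n,c)
print(calibration("wrist"))
for t in ["long_tray","short_tray","tall_jar","squat_jar","dish_a","vial","open_jar","spirit_lamp","forceps_glass"]:
    for n in ["top","side"]:
        print(t,n,[(d["conf"] and round(d["conf"],2),[round(float(x),3) for x in d["location"]]) for d in pinpoint(n,t)][:5])
E
```

```text
pics
{'clock': 0.0, 'joint_pos': array([-1.19870429,  0.70704576, -0.02763542,  1.48497969,  0.0220064 ,
        0.95090975, -0.07548278]), 'qd': array([-1.38419386e-03,  7.08251735e-05, -8.88433193e-04, -1.38205305e-03,
       -7.56262544e-04,  1.32940933e-03,  7.78749905e-04]), 'joint_efforts': array([ 1.20842907e-05, -8.83211946e+01,  1.23428442e+00, -2.36159742e+01,
        1.68124668e-02,  6.67729691e-03,  3.36085805e-05]), 'ee_pos': array([0.2310897 , 0.5262406 , 0.23086472]), 'tool_rot': array([-0.89985048,  1.37787069,  0.89887924]), 'ft_force': array([-0.6546932 , -0.49756704, -0.76882186]), 'ft_torque': array([-0.02698067, -0.05152254, -0.01496779]), 'width': 0.9970106533509115}
0.0187
side {'vertical_fov': 52.88191138335496, 'cx': 323.5348357911853, 'cy': 198.69554199628317, 'k1': -0.0374350255462689, 'world_from_camera': array([[ 0.88587438, -0.29449444,  0.35846841,  0.12539642],
       [-0.46364894, -0.53534718,  0.70599792, -0.90486779],
       [-0.01600741, -0.79162897, -0.61079239,  0.75782569],
       [ 0.        ,  0.        ,  0.        ,  1.        ]])}
top {'ver
[... 1285 characters left out ...]
[(0.94, [0.508, -0.379, 0.003]), (0.89, [0.4, -0.364, 0.002]), (0.78, [0.539, -0.479, 0.0]), (0.62, [0.563, 0.265, -0.001])]
dish_a side [(0.98, [0.508, -0.382, -0.004]), (0.88, [0.538, -0.473, 0.0]), (0.82, [0.407, -0.364, 0.0]), (0.67, [0.565, 0.259, 0.001])]
vial top [(0.69, [0.595, -0.273, 0.005]), (0.39, [0.556, -0.086, 0.001])]
vial side [(0.51, [0.596, -0.268, -0.0])]
open_jar top [(0.67, [0.491, 0.39, -0.003])]
open_jar side [(0.7, [0.551, 0.101, -0.0]), (0.58, [0.49, 0.392, -0.004]), (0.55, [0.596, -0.271, -0.002])]
spirit_lamp top [(0.67, [0.703, -0.352, -0.002])]
spirit_lamp side []
forceps_glass top [(0.96, [0.697, 0.357, 0.004])]
forceps_glass side [(0.83, [0.7, 0.358, -0.001])]
```

View pics/top0.png

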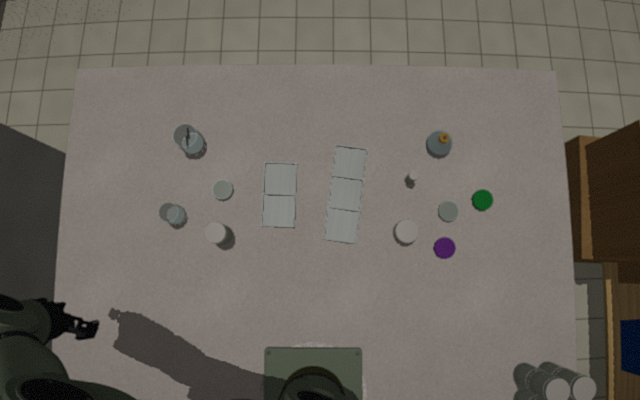

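View pics/side0.png

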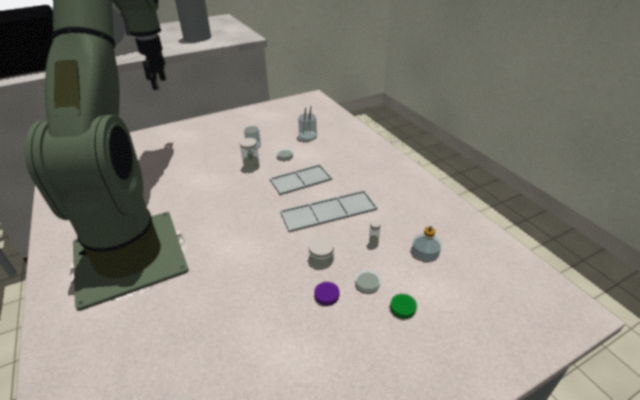

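```bash
cat > h.py <<'E'
from rig import *
import numpy as np, cv2
from scipy.spatial.transform import Rotation as R
def K(c,h=400):
    f=h/2/np.tan(np.radians(c["vertical_fov"])/2)
    return np.array([[f,0,c["cx"]],[0,f,c["cy"]],[0,0,1]])
def toworld(c,px,z,W=None):
    W=c["world_from_camera"] if W is None else W
    p=cv2.undistortPoints(np.array(px,float).reshape(-1,1,2),K(c),np.array([c["k1"],0,0,0.]))[:,0]
    d=np.c_[p,np.ones(len(p))]@W[:3,:3].T; o=W[:3,3]
    return o+d*((np.broadcast_to(z,len(p))-o[2])/d[:,2])[:,None]
def wristW():
    o=get_obs(); T=np.eye(4); T[:3,:3]=R.from_rotvec(o["tool_rot"]).as_matrix(); T[:3,3]=o["ee_pos"]
    return T@calibration("wrist")["mount"]
E
python3 - <<'E'
from h import *
o=get_obs(); print(R.from_rotvec(o["tool_rot"]).as_matrix().round(3))
im=cv2.imread("pics/top0.png"); 
crop=im[130:270,150:500]; cv2.imwrite("pics/crop0.png",cv2.resize(crop,None,fx=2.25,fy=2.25,interpolation=cv2.INTER_CUBIC))
b=im.astype(int); m=((b[:,:,0]-b[:,:,2])>-4).astype(np.uint8); # tray bluish vs pink
m=cv2.morphologyEx(m,cv2.MORPH_CLOSE,np.ones((3,3)))
c=calibration("top")
for k in cv2.findContours(m,cv2.RETR_EXTERNAL,cv2.CHAIN_APPROX_NONE)[0]:
    a=cv2.contourArea(k); x,y,w,h=cv2.boundingRect(k)
    if a>200 and 130<y<260 and 140<x<520:
        P=toworld(c,k[:,0],0.01 if a>1200 else 0.018)[:,:2]
        r=cv2.minAreaRect((P*1000).astype(np.float32)); print(a,(x,y,w,h),r, P.mean(0).round(4))
E
```

```text
[[-0.    -0.916  0.402]
 [-0.     0.402  0.916]
 [-1.    -0.    -0.   ]]
346.0 (434, 237, 22, 22) ((401.6357421875, -366.39508056640625), (59.599082946777344, 57.951263427734375), 89.80751037597656) [ 0.4017 -0.3661]
409.0 (159, 202, 27, 23) ((492.69683837890625, 394.82257080078125), (78.49969482421875, 55.63905715942383), 72.88057708740234) [0.4921 0.3954]
310.5 (438, 200, 21, 22) ((504.53955078125, -380.63189697265625), (56.020965576171875, 59.68117904663086), 26.203048706054688) [ 0.5042 -0.38  ]
300.0 (472, 190, 21, 21) ((536.504150390625, -480.2538757324219), (56.56715393066406, 58.25007629394531), 11.750785827636719) [ 0.5364 -0.4805]
309.0 (212, 179, 21, 21) ((561.658447265625, 253.7482147216797), (56.963340759277344, 57.142791748046875), 0.3832395374774933) [0.5618 0.2535]
1981.0 (261, 162, 36, 65) ((550.5025634765625, 95.04986572265625), (92.42400360107422, 182.33973693847656), 88.5380859375) [0.5491 0.095 ]
2921.5 (324, 145, 43, 98) ((554.2542724609375, -91.63983154296875), (91.06915283203125, 272.5184631347656), 82.71817779541016) [ 0.5528 -0.0918]
```

View pics/crop0.png

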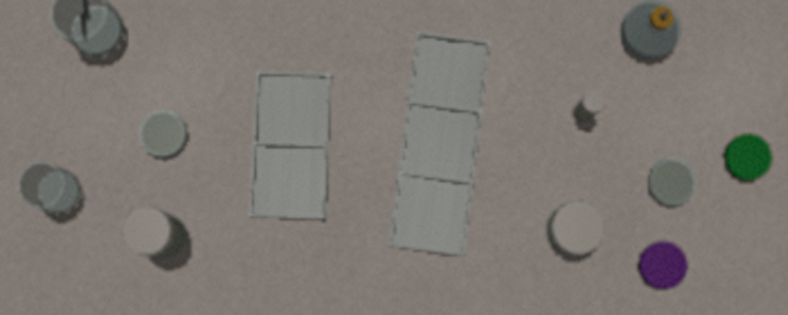

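Emit:
send_rows([
  [0.0254,-0.0339,0],
  [0.0254,-0.0339,0],
  [0.0254,-0.0339,0],
  [0.0254,-0.0339,0],
  [0.0254,-0.0339,0],
  [0.0254,-0.0339,0],
  [0.0254,-0.0339,0],
  [0.0254,-0.0339,0],
  [0,0,0],
  [0,0,0],
], twist=[0.036,0.036,0.036,0.036,0.036,0.036,0.036,0.036,0,0], hand=[1,1,1,1,1,1,1,1,1,1], newtons=40)

```text
clock: 2.25
ee_pos: [0.4341, 0.2558, 0.2313]
tool_rot: [-1.116, 1.266, 1.116]
ft_force: [-0.3, 0.5, -0.2]
width: 0.996
```

```bash
cat > look.py <<'E'
import sys
from h import *
def look(tag,things,draw=True):
    o=get_obs(); W=wristW(); im=camera("wrist"); 
    print("t",round(o["clock"],2),"tcp",o["ee_pos"].round(4),"jaw",R.from_rotvec(o["tool_rot"]).as_matrix()[:,2].round(3),"F",o["ft_force"].round(1),"w",round(o["width"],3))
    for t in things:
        for f in (pinpoint,look_for):
            print(t,f.__name__,[(round(d["conf"],2),np.round(d["location"],4).tolist()) for d in f("wrist",t)][:3])
    cv2.imwrite(f"pics/{tag}.png",im[:,:,::-1]); np.save(f"pics/{tag}.npy",W)
if __name__=="__main__": look(sys.argv[1],sys.argv[2:])
E
python3 look.py w1 tall_jar
```

```text
t 2.25 tcp [0.4341 0.2558 0.2313] jaw [0.125 0.992 0.   ] F [-0.3  0.5 -0.2] w 0.996
tall_jar call [(0.61, [0.4381, 0.252, -0.0001])]
tall_jar call [(0.88, [0.4328, 0.2545, 0.0995])]
```

View pics/w1.png

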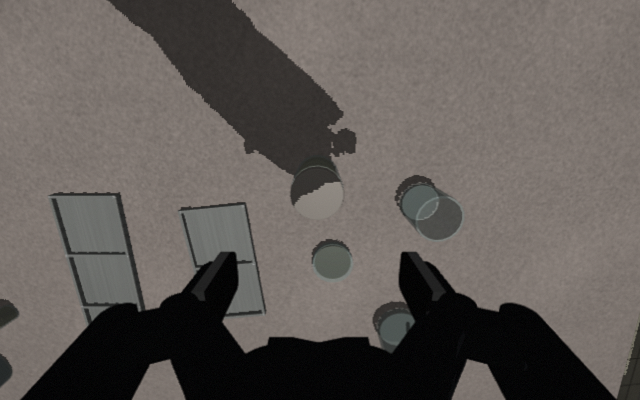

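```bash
python3 - <<'E'
from h import *
W=np.load("pics/w1.npy"); c=calibration("wrist")
print(toworld(c,[(318,193)],0.1,W), toworld(c,[(332,260)],0.018,W))
E
```

```text
[[0.43330112 0.25626323 0.1       ]] [[0.5565889  0.26086622 0.018     ]]
```

Emit:
send_rows([
  [0,0,-0.035],
  [0,0,-0.035],
  [0,0,-0.035],
  [0,0,-0.035],
  [0,0,-0.026],
  [0,0,-0.025],
  [0,0,0],
  [0,0,0],
  [0,0,0],
  [0,0,0],
  [0,0,0],
  [0,0,0],
  [0,0,0],
  [0,0,0],
], twist=[0,0,0,0,0,0,0,0,0,0,0,0,0,0], hand=[1,1,1,1,1,1,1,-1,-1,-1,-1,-1,-1,-1], newtons=40)

```text
clock: 4.15
ee_pos: [0.4348, 0.2554, 0.0414]
tool_rot: [-1.116, 1.265, 1.115]
ft_force: [-1.3, -1.5, 7.6]
width: 0.669
```

Emit:
send_rows([
  [0,0,0.02],
  [0,0,0.03],
  [0,0,0.03],
  [0.021,-0.0358,0],
  [0.021,-0.0358,0],
  [0.021,-0.0358,0],
  [0.021,-0.0358,0],
  [0.021,-0.0358,0],
  [0.021,-0.0358,0],
  [0.021,-0.0358,0],
  [0.021,-0.0358,0],
  [0.021,-0.0358,0],
  [0.021,-0.0358,0],
  [0,0,0],
  [0,0,0],
  [0,0,0],
], twist=[0,0,0,0,0,0,0,0,0,0,0,0,0,0,0,0], hand=[-1,-1,-1,-1,-1,-1,-1,-1,-1,-1,-1,-1,-1,-1,-1,-1])

```text
clock: 6.15
ee_pos: [0.6443, -0.1018, 0.1208]
tool_rot: [-1.117, 1.265, 1.117]
ft_force: [0.6, -1.0, -2.3]
width: 0.669
```

```bash
python3 look.py w2 tall_jar long_tray; python3 - <<'E'
from h import *
cv2.imwrite("pics/s2.png",camera("side")[:,:,::-1])
E
```

```text
t 6.15 tcp [ 0.6443 -0.1018  0.1208] jaw [0.124 0.992 0.   ] F [ 0.6 -1.  -2.3] w 0.669
tall_jar call [(0.87, [0.6475, -0.1033, 0.0772]), (0.23, [0.556, -0.0895, 0.0056])]
tall_jar call [(0.55, [0.6289, -0.0982, 0.1772])]
long_tray call [(0.61, [0.5526, -0.0875, 0.0048])]
long_tray call [(0.9, [0.5512, -0.0891, 0.0069])]
```

View pics/w2.png

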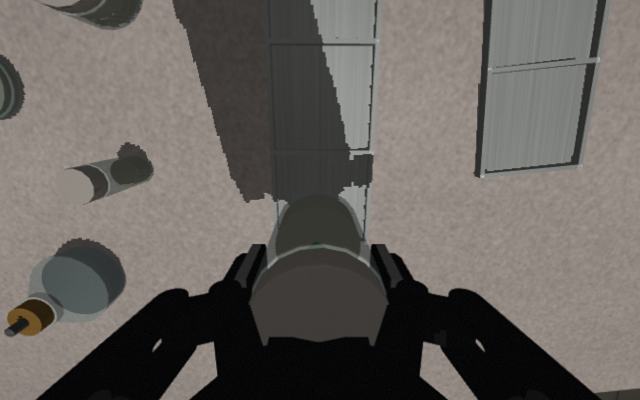

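View pics/s2.png

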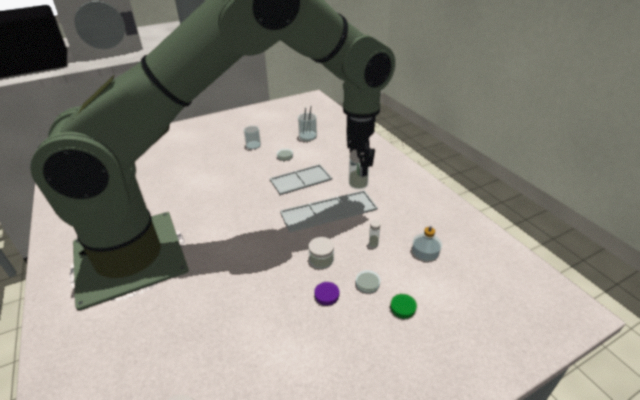

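```bash
python3 - <<'E'
from h import *
W=np.load("pics/w2.npy"); c=calibration("wrist")
P=toworld(c,[(268,43),(377,40),(272,151),(374,152),(488,68),(599,60),(481,176),(581,165)],0.01,W);print(P.round(4))
print(P[:4].mean(0))
E
```

```text
[[ 0.5077 -0.1252  0.01  ]
 [ 0.5165 -0.0372  0.01  ]
 [ 0.5939 -0.137   0.01  ]
 [ 0.6062 -0.0456  0.01  ]
 [ 0.5486  0.0535  0.01  ]
 [ 0.5534  0.1453  0.01  ]
 [ 0.6406  0.0518  0.01  ]
 [ 0.6416  0.1435  0.01  ]]
[ 0.55609598 -0.08624543  0.01      ]
```

Emit:
send_rows([
  [0,0,-0.02],
  [0,0,-0.025],
  [0,0,-0.02],
  [0,0,-0.005],
  [0,0,-0.003],
  [0,0,-0.002],
  [0,0,0],
  [0,0,0],
], twist=[0,0,0,0,0,0,0,0], hand=[-1,-1,-1,-1,-1,-1,-1,-1])

```text
clock: 7.45
ee_pos: [0.6445, -0.1028, 0.0456]
tool_rot: [-1.116, 1.266, 1.116]
ft_force: [-0.1, 0.3, -2.2]
width: 0.675
```

Emit:
send_rows([
  [0,0,-0.001],
  [0,0,-0.001],
  [0,0,0],
], twist=[0,0,0], hand=[-1,-1,-1])

```text
clock: 7.82
ee_pos: [0.6448, -0.103, 0.0443]
tool_rot: [-1.117, 1.266, 1.115]
ft_force: [-4.6, -1.7, 13.8]
width: 0.673
```

Emit:
send_rows([
  [0,0,0],
  [0,0,0],
  [0,0,0],
  [0,0,0],
  [0,0,0.02],
  [0,0,0.035],
  [0,0,0.05],
  [0,0,0.05],
  [-0.012,-0.042,0],
  [-0.012,-0.042,0],
  [-0.012,-0.042,0],
  [-0.012,-0.042,0],
  [0,0,0],
  [0,0,0],
], twist=[0,0,0,0,0,0,0,0,0,0,0,0,0,0], hand=[0.6,1,1,1,1,1,1,1,1,1,1,1,1,1])

```text
clock: 9.57
ee_pos: [0.5966, -0.2701, 0.1993]
tool_rot: [-1.117, 1.265, 1.116]
ft_force: [0.8, 0.9, 0.3]
width: 1.002
```

```bash
python3 look.py w3 vial tall_jar long_tray
```

```text
t 9.57 tcp [ 0.5966 -0.2701  0.1993] jaw [0.125 0.992 0.   ] F [0.8 0.9 0.3] w 1.002
vial call [(0.66, [0.5932, -0.2685, 0.0006])]
vial call [(0.86, [0.5885, -0.2693, 0.0733])]
tall_jar call [(0.63, [0.6533, -0.103, 0.004])]
tall_jar call [(0.61, [0.6392, -0.1182, 0.0984]), (0.26, [0.5916, -0.2691, 0.075])]
long_tray call [(0.63, [0.5537, -0.0893, 0.005])]
long_tray call [(0.93, [0.5221, -0.0865, 0.0089])]
```

View pics/w3.png

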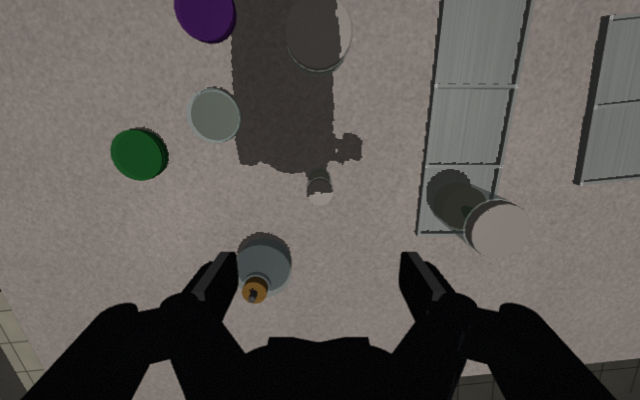

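```bash
python3 - <<'E'
from h import *
W=np.load("pics/w3.npy"); c=calibration("wrist")
print(toworld(c,[(319,191),(215,115),(320,33),(498,228),(430,164),(502,166),(418,234),(435,86),(517,87)],[.075,.018,.05,.1,.01,.01,.01,.01,.01],W).round(4))
E
```

```text
[[ 0.5922 -0.2682  0.075 ]
 [ 0.5058 -0.374   0.018 ]
 [ 0.4486 -0.2492  0.05  ]
 [ 0.6424 -0.1047  0.1   ]
 [ 0.5927 -0.1336  0.01  ]
 [ 0.606  -0.0472  0.01  ]
 [ 0.6826 -0.1497  0.01  ]
 [ 0.5058 -0.1274  0.01  ]
 [ 0.5181 -0.0364  0.01  ]]
```

Emit:
send_rows([
  [-0.003,0.002,-0.035],
  [0,0,-0.035],
  [0,0,-0.035],
  [0,0,-0.035],
  [0,0,-0.02],
  [0,0,-0.014],
  [0,0,0],
  [0,0,0],
  [0,0,0],
  [0,0,0],
  [0,0,0],
  [0,0,0],
  [0,0,0],
  [0,0,0],
  [0,0,0],
], twist=[0,0,0,0,0,0,0,0,0,0,0,0,0,0,0], hand=[1,1,1,1,1,1,1,0,-0.3,-1,-1,-1,-1,-1,-1], newtons=30)

```text
clock: 11.8
ee_pos: [0.5936, -0.2689, 0.0247]
tool_rot: [-1.116, 1.266, 1.115]
ft_force: [-1.1, -0.0, 6.6]
width: 0.317
```

Emit:
send_rows([
  [0,0,0.015],
  [0,0,0.025],
  [0,0,0.02],
  [-0.0095,0.0358,0],
  [-0.0095,0.0358,0],
  [-0.0095,0.0358,0],
  [-0.0095,0.0358,0],
  [0,0.0358,0],
  [0,0,0],
  [0,0,-0.02],
  [0,0,-0.02],
  [0,0,-0.012],
  [0,0,-0.003],
  [0,0,0],
  [0,0,0],
  [0,0,-0.001],
  [0,0,0],
], twist=[0,0,0,0,0,0,0,0,0,0,0,0,0,0,0,0,0], hand=[-1,-1,-1,-1,-1,-1,-1,-1,-1,-1,-1,-1,-1,-1,-1,-1,-1])

```text
clock: 13.92
ee_pos: [0.5554, -0.0898, 0.0284]
tool_rot: [-1.116, 1.266, 1.116]
ft_force: [0.5, 0.2, -0.4]
width: 0.32
```

Emit:
send_rows([
  [0,0,-0.001],
  [0,0,0],
  [0,0,0],
], twist=[0,0,0], hand=[-1,-1,-1])

```text
clock: 14.3
ee_pos: [0.5555, -0.0898, 0.0277]
tool_rot: [-1.116, 1.266, 1.116]
ft_force: [-1.0, 1.2, 9.0]
width: 0.319
```

Emit:
send_rows([
  [0,0,0],
  [0,0,0],
  [0,0,0],
  [0,0,0],
  [0,0,0.02],
  [0,0,0.03],
  [0,0,0.05],
  [0,0,0.05],
  [-0.008,-0.048,0],
  [-0.008,-0.048,0],
  [-0.008,-0.048,0],
  [-0.008,-0.048,0],
  [-0.008,-0.048,0],
  [-0.008,-0.048,-0.02],
  [0,0,0],
  [0,0,0],
], twist=[0,0,0,0,0,0,0,0,-0.11,-0.11,-0.11,-0.11,-0.11,-0.11,0,0], hand=[0,0.5,1,1,1,1,1,1,1,1,1,1,1,1,1,1])

```text
clock: 16.3
ee_pos: [0.5076, -0.3771, 0.1573]
tool_rot: [-0.614, 1.482, 0.615]
ft_force: [0.1, 1.4, 0.5]
width: 0.997
```

```bash
python3 look.py w4 dish_a
```

```text
t 16.3 tcp [ 0.5076 -0.3771  0.1573] jaw [0.707 0.707 0.   ] F [0.1 1.4 0.5] w 0.997
dish_a call [(0.91, [0.5385, -0.4786, -0.0053]), (0.85, [0.3997, -0.3634, 0.0015]), (0.68, [0.5041, -0.3784, 0.0014])]
dish_a call [(0.93, [0.5353, -0.4744, 0.0175]), (0.92, [0.5044, -0.3789, 0.0193]), (0.56, [0.3992, -0.3617, 0.0218])]
```

View pics/w4.png

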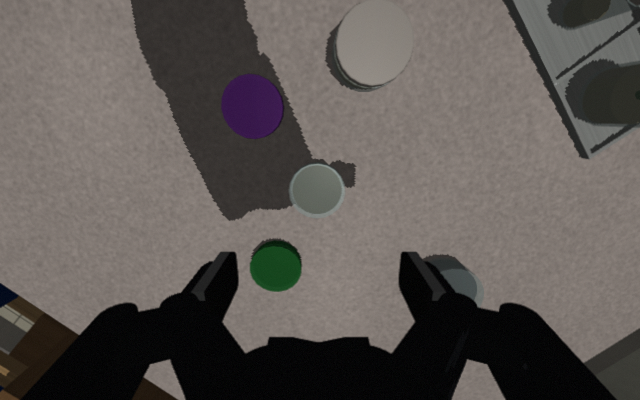

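```bash
python3 - <<'E'
from h import *
W=np.load("pics/w4.npy"); c=calibration("wrist")
print(toworld(c,[(317,189),(276,265),(252,106),(373,42)],[.018,.018,.018,.05],W).round(4))
E
```

```text
[[ 0.5049 -0.3752  0.018 ]
 [ 0.535  -0.4717  0.018 ]
 [ 0.4026 -0.3612  0.018 ]
 [ 0.4451 -0.2517  0.05  ]]
```

Emit:
send_rows([
  [-0.002,0,-0.035],
  [0,0,-0.035],
  [0,0,-0.035],
  [0,0,-0.025],
  [0,0,-0.015],
  [0,0,-0.008],
  [0,0,0],
  [0,0,0],
  [0,0,0],
  [0,0,0],
  [0,0,0],
  [0,0,0],
  [0,0,0],
], twist=[0,0,0,0,0,0,0,0,0,0,0,0,0], hand=[1,1,1,1,1,1,1,0.7,0.3,-1,-1,-1,-1], newtons=30)

```text
clock: 18.08
ee_pos: [0.5057, -0.378, 0.0051]
tool_rot: [-0.614, 1.482, 0.613]
ft_force: [-2.1, 0.9, 8.1]
width: 0.689
```

Emit:
send_rows([
  [0,0,0.015],
  [0,0,0.035],
  [0,0,0.05],
  [-0.0066,0.0499,0],
  [-0.0066,0.0499,0],
  [-0.0066,0.0499,0],
  [-0.0066,0.0499,0],
  [-0.0066,0.0499,0],
  [-0.0066,0.0499,0],
  [0,0,0],
  [0,0,0],
], twist=[0,0,0,0.11,0.11,0.11,0.11,0.11,0.11,0,0], hand=[-1,-1,-1,-1,-1,-1,-1,-1,-1,-1,-1])

```text
clock: 19.45
ee_pos: [0.4661, -0.0789, 0.1049]
tool_rot: [-1.117, 1.266, 1.114]
ft_force: [0.6, -0.4, -1.4]
width: 0.686
```

```bash
python3 look.py w5 dish_a
```

```text
t 19.45 tcp [ 0.4661 -0.0789  0.1049] jaw [ 0.126  0.992 -0.001] F [ 0.6 -0.4 -1.4] w 0.686
dish_a call [(0.9, [0.4664, -0.0808, 0.0997]), (0.76, [0.4036, -0.3645, 0.001])]
dish_a call [(0.56, [0.4055, -0.3388, 0.0143]), (0.55, [0.4591, -0.0781, 0.119]), (0.47, [0.567, 0.2272, 0.0007])]
```

View pics/w5.png

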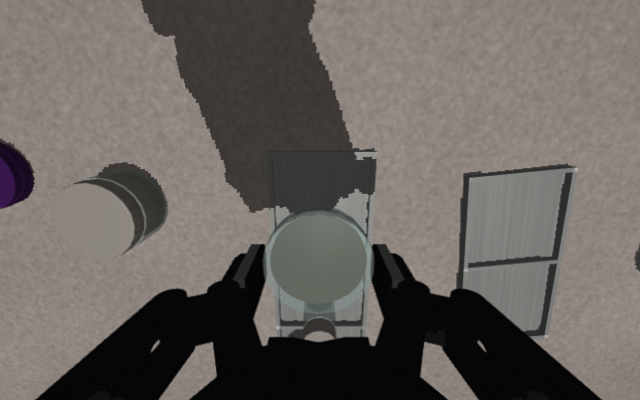

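Emit:
send_rows([
  [0,0,-0.03],
  [0,0,-0.03],
  [0,0,-0.02],
  [0,0,-0.01],
  [0,0,-0.005],
  [0,0,0],
  [0,0,-0.001],
  [0,0,0],
  [0,0,0],
], twist=[0,0,0,0,0,0,0,0,0], hand=[-1,-1,-1,-1,-1,-1,-1,-1,-1])

```text
clock: 20.72
ee_pos: [0.4659, -0.0784, 0.0085]
tool_rot: [-1.116, 1.266, 1.116]
ft_force: [0.3, 0.6, -1.4]
width: 0.683
```

Emit:
send_rows([
  [0,0,-0.001],
  [0,0,0],
  [0,0,0],
], twist=[0,0,0], hand=[-1,-1,-1])

```text
clock: 21.1
ee_pos: [0.4659, -0.0784, 0.008]
tool_rot: [-1.117, 1.266, 1.115]
ft_force: [-3.5, 0.3, 20.8]
width: 0.687
```

Emit:
send_rows([
  [0,0,0],
  [0,0,0],
  [0,0,0],
  [0,0,0.015],
  [0,0,0.035],
  [0,0,0.05],
  [0,0,0.06],
  [-0.005,-0.043,0],
  [-0.005,-0.043,0],
  [-0.005,-0.043,0],
  [-0.005,-0.043,0],
  [0,0,0],
  [0,0,0],
], twist=[0,0,0,0,0,0,0,0,0,0,0,0,0], hand=[0.6,1,1,1,1,1,1,1,1,1,1,1,1])

```text
clock: 22.72
ee_pos: [0.4458, -0.2497, 0.1679]
tool_rot: [-1.116, 1.266, 1.116]
ft_force: [0.6, 0.2, 0.8]
width: 0.999
```

```bash
python3 look.py w6 squat_jar
```

```text
t 22.73 tcp [ 0.4458 -0.2497  0.1679] jaw [0.125 0.992 0.   ] F [0.6 0.2 0.8] w 0.999
squat_jar call [(0.75, [0.4468, -0.2566, -0.0033])]
squat_jar call [(0.81, [0.4477, -0.2522, 0.047])]
```

View pics/w6.png

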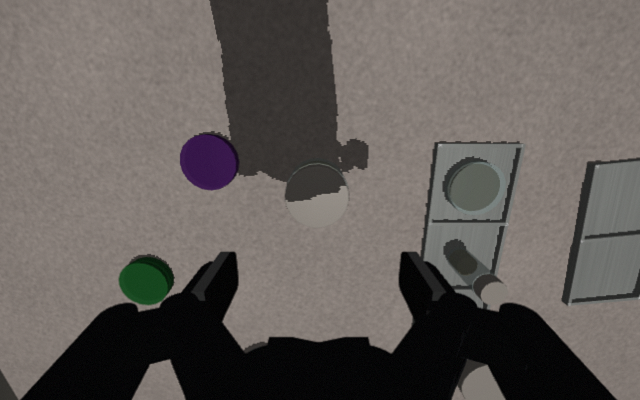

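```bash
python3 - <<'E'
from h import *
W=np.load("pics/w6.npy"); c=calibration("wrist")
print(toworld(c,[(317,195),(474,187),(580,302),(567,301),(583,238),(588,162)],[.05,.021,.01,.01,.01,.01],W).round(4))
E
```

```text
[[ 0.4433 -0.25    0.05  ]
 [ 0.4636 -0.0826  0.021 ]
 [ 0.6381  0.0656  0.01  ]
 [ 0.6344  0.0486  0.01  ]
 [ 0.5464  0.0552  0.01  ]
 [ 0.4542  0.0466  0.01  ]]
```

Emit:
send_rows([
  [-0.001,-0.001,-0.035],
  [0,0,-0.035],
  [0,0,-0.035],
  [0,0,-0.025],
  [0,0,-0.015],
  [0,0,-0.01],
  [0,0,0],
  [0,0,0],
  [0,0,0],
  [0,0,0],
  [0,0,0],
  [0,0,0],
  [0,0,0],
], twist=[0,0,0,0,0,0,0,0,0,0,0,0,0], hand=[1,1,1,1,1,1,1,0.8,0.4,-1,-1,-1,-1], newtons=45)

```text
clock: 24.5
ee_pos: [0.4451, -0.2516, 0.0131]
tool_rot: [-1.117, 1.266, 1.115]
ft_force: [-2.0, 1.2, 9.8]
width: 0.754
```

Emit:
send_rows([
  [0,0,0.015],
  [0,0,0.035],
  [0,0,0.05],
  [0.0076,0.0437,0],
  [0.0076,0.0437,0],
  [0.0076,0.0437,0],
  [0.0076,0.0437,0],
  [0.0076,0.0437,0],
  [0.0076,0.0437,0],
  [0.0076,0.0437,0],
  [0.0076,0.0437,0],
  [0,0,0],
  [0,0,0],
], twist=[0,0,0,0.0125,0.0125,0.0125,0.0125,0.0125,0.0125,0.0125,0.0125,0,0], hand=[-1,-1,-1,-1,-1,-1,-1,-1,-1,-1,-1,-1,-1])

```text
clock: 26.12
ee_pos: [0.5055, 0.0976, 0.1129]
tool_rot: [-1.19, 1.222, 1.19]
ft_force: [0.1, -1.4, -1.7]
width: 0.753
```

```bash
python3 look.py w7 squat_jar short_tray
```

```text
t 26.12 tcp [0.5055 0.0976 0.1129] jaw [ 0.026  1.    -0.   ] F [ 0.1 -1.4 -1.7] w 0.753
squat_jar call [(0.91, [0.5088, 0.0956, 0.0959])]
squat_jar call [(0.93, [0.5, 0.0991, 0.1471]), (0.52, [0.555, 0.2579, 0.0119])]
short_tray call [(0.64, [0.5582, -0.0922, 0.0033])]
short_tray call [(0.69, [0.49, 0.1049, 0.0038])]
```

View pics/w7.png

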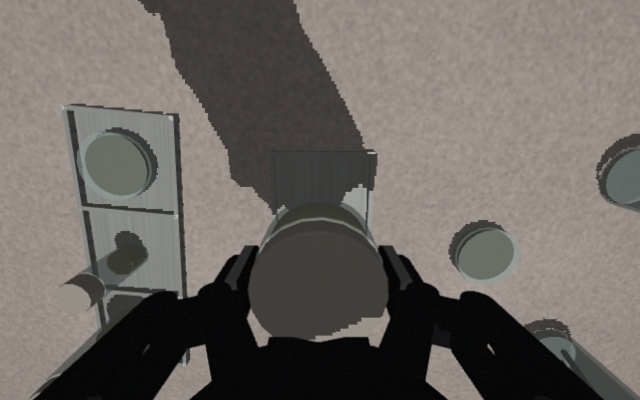

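```bash
python3 - <<'E'
from h import *
W=np.load("pics/w7.npy"); c=calibration("wrist")
print(toworld(c,[(274,152),(377,152),(486,254)],[.01,.01,.018],W).round(4))
E
```

```text
[[0.4589 0.0606 0.01  ]
 [0.4612 0.1508 0.01  ]
 [0.5591 0.2565 0.018 ]]
```

Emit:
send_rows([
  [0,0.003,-0.02],
  [0,0,-0.03],
  [0,0,-0.02],
  [0,0,0],
  [0,0,0],
], twist=[0,0,0,0,0], hand=[-1,-1,-1,-1,-1])

```text
clock: 27.0
ee_pos: [0.5059, 0.1011, 0.043]
tool_rot: [-1.19, 1.221, 1.189]
ft_force: [-0.3, 0.4, -2.0]
width: 0.755
```

```bash
python3 look.py w8; python3 - <<'E'
from h import *
cv2.imwrite("pics/s8.png",cv2.resize(camera("side")[120:280,200:456,::-1],None,fx=3,fy=3,interpolation=cv2.INTER_CUBIC))
E
```

```text
t 27.0 tcp [0.5059 0.1011 0.043 ] jaw [0.026 1.    0.   ] F [-0.3  0.4 -2. ] w 0.755
```

View pics/w8.png

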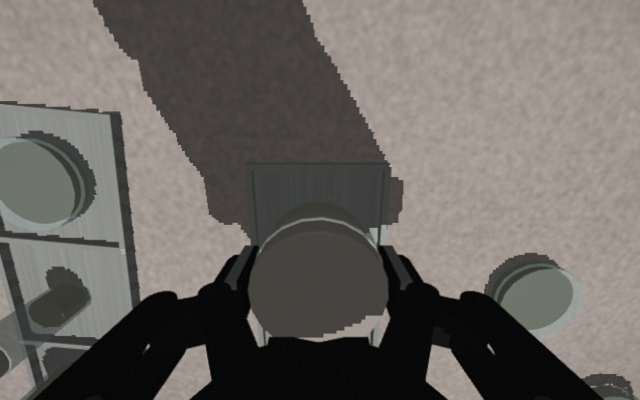

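View pics/s8.png

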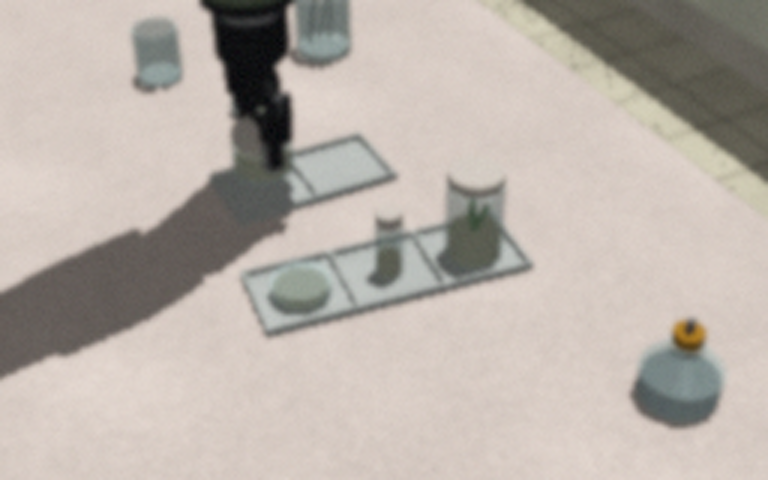

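Emit:
send_rows([
  [0,0,-0.015],
  [0,0,-0.008],
  [0,0,-0.002],
  [0,0,0],
  [0,0,-0.001],
  [0,0,0],
  [0,0,0],
], twist=[0,0,0,0,0,0,0], hand=[-1,-1,-1,-1,-1,-1,-1])

```text
clock: 27.98
ee_pos: [0.5056, 0.1012, 0.0164]
tool_rot: [-1.19, 1.221, 1.19]
ft_force: [0.1, 0.5, -2.9]
width: 0.75
```

Emit:
send_rows([
  [0,0,-0.001],
  [0,0,0],
  [0,0,0],
], twist=[0,0,0], hand=[-1,-1,-1])

```text
clock: 28.35
ee_pos: [0.5057, 0.1013, 0.0161]
tool_rot: [-1.191, 1.221, 1.19]
ft_force: [-4.0, -0.2, 19.7]
width: 0.751
```

Emit:
send_rows([
  [0,0,0],
  [0,0,0],
  [0,0,0],
  [0,0,0.015],
  [0,0,0.035],
  [0,0,0.045],
  [0,0,0.045],
  [0.0138,0.0395,0],
  [0.0138,0.0395,0],
  [0.0138,0.0395,0],
  [0.0138,0.0395,0],
  [0,0,0],
  [0,0,0],
], twist=[0,0,0,0,0,0,0,0,0,0,0,0,0], hand=[0.7,1,1,1,1,1,1,1,1,1,1,1,1])

```text
clock: 29.98
ee_pos: [0.5607, 0.2586, 0.1559]
tool_rot: [-1.19, 1.222, 1.19]
ft_force: [-0.4, -0.9, -0.3]
width: 1.003
```

```bash
python3 look.py w9 dish_a short_tray
```

```text
t 29.98 tcp [0.5607 0.2586 0.1559] jaw [ 0.026  1.    -0.001] F [-0.4 -0.9 -0.3] w 1.003
dish_a call [(0.72, [0.5645, 0.2587, -0.0054])]
dish_a call [(0.89, [0.5623, 0.2607, 0.0128]), (0.67, [0.4697, -0.0525, 0.0102])]
short_tray call [(0.67, [0.5565, 0.0986, 0.0023])]
short_tray call [(0.64, [0.5727, 0.1067, 0.0033]), (0.56, [0.6782, 0.3307, 0.0545])]
```

View pics/w9.png

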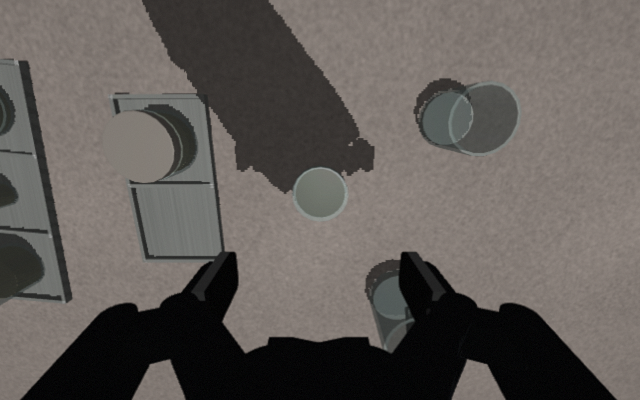

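Emit:
send_rows([
  [0,0.001,-0.035],
  [0,0,-0.035],
  [0,0,-0.035],
  [0,0,-0.025],
  [0,0,-0.013],
  [0,0,-0.008],
  [0,0,0],
  [0,0,0],
  [0,0,0],
  [0,0,0],
  [0,0,0],
  [0,0,0],
  [0,0,0],
], twist=[0,0,0,0,0,0,0,0,0,0,0,0,0], hand=[1,1,1,1,1,1,1,0.7,0.3,-1,-1,-1,-1], newtons=30)

```text
clock: 31.85
ee_pos: [0.5611, 0.2604, 0.0051]
tool_rot: [-1.19, 1.221, 1.19]
ft_force: [-2.1, -1.2, 8.6]
width: 0.685
```

Emit:
send_rows([
  [0,0,0.015],
  [0,0,0.03],
  [0,0,0.025],
  [0.0087,-0.0402,0],
  [0.0087,-0.0402,0],
  [0.0087,-0.0402,0],
  [0.0087,-0.0402,0],
  [0,0,0],
  [0,0,-0.02],
  [0,0,0],
  [0,0,0],
], twist=[0,0,0,0,0,0,0,0,0,0,0], hand=[-1,-1,-1,-1,-1,-1,-1,-1,-1,-1,-1])

```text
clock: 33.22
ee_pos: [0.5958, 0.1, 0.0552]
tool_rot: [-1.191, 1.22, 1.19]
ft_force: [0.3, -0.2, 1.1]
width: 0.685
```

```bash
python3 look.py w10
```

```text
t 33.23 tcp [0.5958 0.1    0.0552] jaw [0.025 1.    0.   ] F [ 0.3 -0.2  1.1] w 0.685
```

View pics/w10.png

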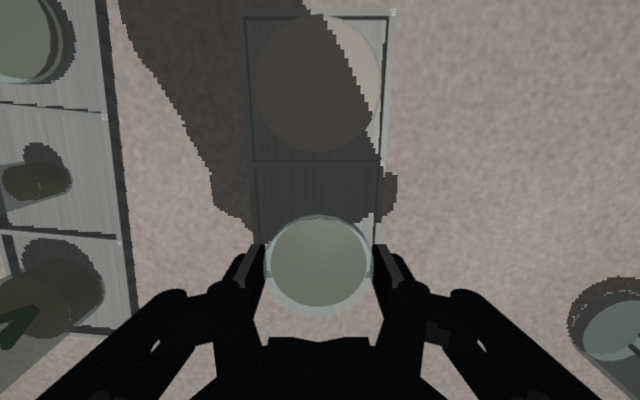

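Centred in the far cell; lower.

Emit:
send_rows([
  [0,0,-0.02],
  [0,0,-0.015],
  [0,0,-0.008],
  [0,0,-0.003],
  [0,0,0],
  [0,0,0],
], twist=[0,0,0,0,0,0], hand=[-1,-1,-1,-1,-1,-1])

```text
clock: 34.02
ee_pos: [0.5957, 0.0995, 0.0084]
tool_rot: [-1.19, 1.221, 1.19]
ft_force: [0.1, 0.3, -1.0]
width: 0.689
```

Emit:
send_rows([
  [0,0,-0.001],
  [0,0,0],
  [0,0,0],
], twist=[0,0,0], hand=[-1,-1,-1])

```text
clock: 34.4
ee_pos: [0.5958, 0.0995, 0.0081]
tool_rot: [-1.191, 1.221, 1.19]
ft_force: [-3.7, -1.4, 15.3]
width: 0.684
```

Emit:
send_rows([
  [0,0,0],
  [0,0,0],
  [0,0,0],
  [0,0,0.015],
  [0,0,0.035],
  [0,0,0.05],
  [0,0,0.05],
  [0,0,0.05],
  [-0.03,-0.02,0.04],
  [-0.03,-0.02,0.04],
  [-0.03,-0.02,0.02],
  [-0.03,-0.02,0],
  [0,-0.02,0],
  [0,0,0],
  [0,0,0],
], twist=[0,0,0,0,0,0,0,0,0,0,0,0,0,0,0], hand=[0.6,1,1,1,1,1,1,1,1,1,1,1,1,1,1])

```text
clock: 36.28
ee_pos: [0.4756, 0.0002, 0.3076]
tool_rot: [-1.191, 1.22, 1.19]
ft_force: [-0.5, 0.4, -0.3]
width: 0.999
```

```bash
python3 look.py w11 tall_jar squat_jar vial dish_a; python3 - <<'E'
from h import *
cv2.imwrite("pics/s11.png",cv2.resize(camera("side")[80:330,200:460,::-1],None,fx=2.4,fy=2.4,interpolation=cv2.INTER_CUBIC))
for t in ["open_jar","spirit_lamp","forceps_glass","dish_a"]: print(t,[(round(d["conf"],2),np.round(d["location"],3).tolist()) for d in pinpoint("side",t)])
E
```

```text
t 36.27 tcp [4.756e-01 2.000e-04 3.076e-01] jaw [0.025 1.    0.   ] F [-0.5  0.4 -0.3] w 0.999
tall_jar call [(0.72, [0.648, -0.1061, 0.0033]), (0.16, [0.5112, 0.101, 0.0005])]
tall_jar call [(0.66, [0.6336, -0.0982, 0.0958])]
squat_jar call [(0.9, [0.5097, 0.0987, 0.001])]
squat_jar call []
vial call [(0.77, [0.5576, -0.0894, 0.001])]
vial call [(0.84, [0.5515, -0.0828, 0.0672]), (0.47, [0.5948, 0.0967, 0.0184])]
dish_a call [(0.81, [0.4, -0.365, 0.0037]), (0.68, [0.5961, 0.0983, -0.0017]), (0.68, [0.5407, -0.4777, -0.0016])]
dish_a call [(0.83, [0.4003, -0.359, 0.0188]), (0.76, [0.5378, -0.4741, 0.0161]), (0.75, [0.5936, 0.0959, 0.0153])]
open_jar [(0.7, [0.489, 0.395, -0.003])]
spirit_lamp [(0.78, [0.706, -0.354, 0.0])]
forceps_glass [(0.97, [0.7, 0.355, -0.004])]
dish_a [(0.72, [0.537, -0.477, -0.001]), (0.7, [0.406, -0.366, 0.001]), (0.53, [0.467, -0.083, 0.004]), (0.46, [0.603, 0.1, 0.003])]
```

View pics/w11.png

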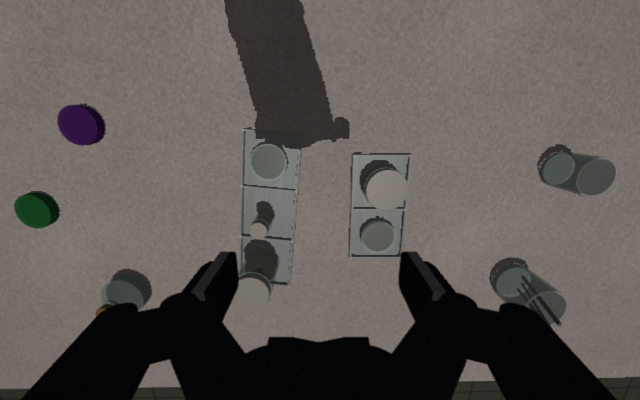

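View pics/s11.png

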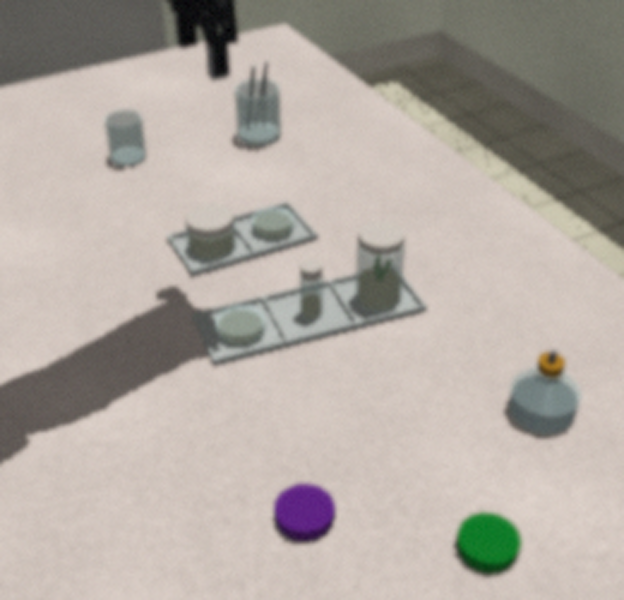

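```bash
python3 -c "
from rig import *
print(finish_job())"
```

```text
the job is handed in; nothing more can be done
None
```

Both kits are made up and handed in at about 36.5 s on the robot's clock, well under the 128 s limit. No verdict was reported.

- **Three-cell tray:** the petri dish is in the near cell, the vial in the middle cell and the tall jar in the far cell.
- **Two-cell tray:** the squat jar is in the near cell and the other petri dish in the far cell.
- **Set-down:** each thing was lowered gently until the floor contact showed in the wrist force (9–21 N). The tool then stood about 3 mm above its pick-up height, which matches the cell floor, and only then did the gripper open.

**Last checks:** the final wrist and side pictures show one upright thing in every cell, clear of the walls, and the gripper touching nothing. The open jar, the spirit lamp and the glass of forceps read within about 4 mm of where they started, which is the networks' own accuracy. The green and purple dishes were left alone.

**Disagreements:**
- The top and wrist cameras put the trays up to about 8 mm apart in y. I settled the short tray by checking the centring in the wrist picture before lowering. For the long tray I took a value between the readings.
- In the last wrist look, the dish search did not report the dish in the three-cell tray. It is plain in the picture, and the side camera did report it.

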